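# Add the last egg to the steaming pan and start its ring and the timer

### The arm

A 7-joint arm with a two-finger parallel gripper is mounted at the origin on a cart in front of the work surface, level with it; the furniture and walls round the work are solid. World frame = base frame: x ahead of the robot, y to its left, z up, the work surface at z = 0. Lengths are in mm, angles in rad, forces in N, time in s.
With the tool pointing down it reaches from about 400 to 875 mm from the base axis. Payload 4.4 kg.
Tool frame: the origin (TCP) lies on the centre line of the jaws, within the pads' length; the fingertips stand 25 mm ahead of it and the grasp point (between the pads) lies 6 mm ahead of it; z points along the fingers, x is the direction in which the jaws open and shut, and the axes are right-handed (so a half turn about z gives the same grasp; the last joint's range is limited). The gripper opens to 85 mm and grips with 20 to 120 N. Pads are 22 mm wide; open, the fingers measure 114 mm over their backs; the gripper's body (76 mm by 85 mm) begins 54 mm behind the grasp point. The pads swing forward as they close: fully open they stand 13 mm farther back than shut.
Start: joints at [1.274, 0.628, 0.038, 1.517, -0.027, 0.996, -0.02], TCP at [148.718, -632.772, 256.313] pointing down, gripper open.
Joint ranges: [-3.06, 3.06], [-0.37, 2.12], [-1.25, 1.32], [0.18, 2.47], [-1.1, 4.24], [0.23, 1.98], [-2.94, 2.94]. Speed limits (rad/s): [2.57, 2.57, 3.14, 3.14, 3.14, 3.14, 3.14].

### API

Orientations are given as [roll, pitch, yaw] about the fixed x, y, z axes, in that order (R = Rz(yaw) Ry(pitch) Rx(roll)).
In Python, from cell import ctrl, cams gives the robot as it stands. The module is installed in compiled form; this text tells all that it offers.
- The arm moves only by the tool step_arm, never from a script. Its arguments are lists of equal length, an entry for each row: "linear": the shift along the tool's x, y, z in mm, a list of three; "yaw": the turn about the tool's z in rad; "gripper": the opening, from -1 (shut) to 1 (fully open). A call has 1 to 8 rows; each row is the pose to reach, as a shift and turn from the pose commanded when the call began, along the tool's axes at that moment; what a row does not reach only later rows make up. A row lasts 1/12 s, in which the tool goes at most 41.7 mm and 7.16 degrees, less where a joint would pass 70% of its speed; a pose out of reach is approached as far as the arm can. A call with a gripper value outside its range is refused whole. The fingers move at their own pace and stop on an object; the grip force is fixed at half the most. Time passes only in rows, so rows that repeat a pose let the fingers close. It gives the time, the measured TCP pose, the force and the opening at its end, in the units of the state.
- ctrl.read_state(): the state, without advancing time (a new reading comes with each control period).
- cams.get_image(name): name is "scene" or "top" or "wrist"; returns a dict with "frame" (420x560x3 uint8, red, green, blue), "depth" (420x560 float32, mm along the optical axis (not along the pixel's ray), 0 where there is no reading), "intrinsics" (3x3 intrinsics, pixels), "k1" (the pictures are not rectified: a ray, as slopes to the right and down, at radius r is drawn at 1 + k1 r^2 times it, then the intrinsics apply), "cam_to_world" (4x4, takes a point from camera to world coordinates). Camera axes: x right, y down, z forward; pixel columns grow to the right and rows downward; lengths in mm; the calibration is good to about 2 mm. A picture is of the moment at which its call begins.
- ctrl.finish_job(): hands the job in, once; it reports no verdict.
Trained networks look in the newest picture that a camera, given by its name, has taken for a name from the list of things; names that differ only in an ending like _2 or _b are one class to them, and where a whole thing is asked for, a point or a joint stands for the part that bears it (a point fixed in the world has none). Each returns a list of dicts, best first, with "conf" (0 to 1); they miss things now and then, are a little off and sometimes report something else, mostly with a low value. They report only what shows in the picture. A call takes as long as a camera call. They do not tell look-alikes from the thing itself.
- cams.regions_of(camera, name): "pixels" (420x560 bool, what is visible of it) and "pixel" ([column, row] in pixels, amid what is visible of it).
The state is a dict: "clock": time; "qpos": joint angles; "qd": joint speeds; "tau": joint torques, N m; "eef_pos": TCP position; "tool_rot": TCP orientation; "force": force on the tool from outside, world axes, zero at the start; "torque": the same for the moment, N m; "width": finger opening in mm.
Only numpy, scipy, OpenCV 4.12 (cv2) and the standard library are available. Lean on these libraries where they do the work, as an engineer would, in place of code of your own. Each camera call takes 0.05 s, during which the arm holds its last target.

### The job

Gently put the last egg from the tray into the free cup of the pan that already has eggs in it, and put the glass lid on that pan. Then switch that pan's ring, and only that one, from off to simmer: lift the knob, turn it clockwise to the next hole and let it snap in. Last, set the red timer to ten minutes; leave the other pan as it is.

Things in the scene. Friction and masses are not known exactly. Their poses are not given: they have to be found in the camera images.
- hob: White two-ring electric table hob with a steel top, 370 (x) x 420 (y) x 50 mm high, does not move. Origin: centre of its underside; x points away from the robot, y to the left, z up. Two black hotplates 180 mm across; in front of each, on a black strip, the knob of that hotplate (left knob for the left ring, right knob for the right ring).
- ring_left (a point): Centre of the top of the left hotplate, 58 mm above the worktop; axes as the hob's.
- ring_right (a point): Centre of the top of the right hotplate.
- knob_left_grip (a point): Grip point of the left knob: a black upright bar 46 mm long (x), 12 mm thick (y), from 18 mm below to 12 mm above this point; pinch it across its thickness. x points to its white-lined pointer end, z up. At off it points 30 deg left of the hob's x axis, at simmer 30 deg right of it. Below it lies a steel collar 72 mm across, its top 24 mm below this point.
- knob_right_grip (a point): Grip point of the right knob; all as for the left knob.
- knob_left (a joint): Turn of the left knob, rad, growing clockwise seen from above: 0 off (white ring mark), 1.047 simmer (one dot), 2.094 full (three dots). A 6 mm pin under its pointer end sits in a hole of the collar and locks it, with about 3 deg of play; it turns only while lifted, about its grip point's z axis.
- knob_right (a joint): Turn of the right knob; the same.
- lift_left (a joint): How far the left knob is lifted, m: 0 down with its pin in a hole, end stop at 0.011; the pin is clear of the hole from 0.007 up. A spring pulls it down with 4 N at 0, 8 N at the stop; released over a hole it snaps down, between holes the pin rides on the collar.
- lift_right (a joint): Lift of the right knob; the same.
- pan_eggs: Steel pan with three eggs in it, on one of the rings (which one varies): 177 mm across the rim, 88 high, wall 2.5, 0.8 kg, loose, loop handles at +x and -x. Origin: centre of its underside. Inside, a fixed tray with four egg cups (rings 35 mm outside, 30 inside, upper edges 26 mm up), 50 mm from the axis at +x, +y, -x, -y; -x is empty. A stem with a black ball, 54 mm high, stands in the middle.
- free_cup (a point): Centre of the upper edge of the empty egg cup in that pan. The middle of an egg standing in it is 18 mm above this point. Axes as the pan's; the fingers have most room when they close along y (no egg or wall within 55 mm that way).
- pan_eggs_rim (a point): Centre of the rim of that pan, 88 mm above its underside; axes as the pan's.
- pan_empty: A like steaming pan without eggs, on the other ring; to be left alone.
- egg_0_mid (a point): Middle of the egg in the +y cup of the pan; all eggs are brown, upright, 57 mm tall, 44 mm thick, 58 g.
- egg_1_mid (a point): Middle of the egg in the +x cup of the pan.
- egg_2_mid (a point): Middle of the egg in the -y cup of the pan.
- egg_last_mid (a point): Middle of the last brown egg, standing upright in a cell of the grey tray on the right; 57 mm tall, 44 mm thick, 58 g, its middle 18 mm above the tray's top. Take it from above, 4 to 8 mm above its middle. The point's own axes do not follow the tray.
- egg_tray: Grey moulded egg tray of 2 x 2 cells 56 mm apart, 122 x 122 x 22 mm, does not move. Origin: centre of its underside, x ahead, y left, z up. The last egg stands in the near left cell, at x -28, y +28 mm; the others are empty. A small cone 14 mm high stands on its top in the middle.
- lid: Glass lid with a steel rim, 181 mm across, 0.35 kg, lying on the worktop on the left. Origin: centre of its underside, z up. Its lowest 6 mm is a flange 151 mm across that goes into the pan (168 mm inside); the rim then lies on the pan's rim.
- lid_knob (a point): Middle of the lid's round black knob, 46 mm above the lid's underside: 32 mm across, from 13 mm below to 13 mm above this point. Fingertips may go 22 mm below it. With the lid home it is 40 mm above the pan's rim.
- timer_top (a point): Centre of the top of the red wind-up timer, 43 mm above the hob top, to which its magnet holds it, between the knobs; it does not move. Its red upper ring, which turns about the upright axis through this point, is 60 mm across and reaches down to 21 mm below it; the white ring below that stands still and is 2 mm wider, so grip with the fingertips 12 to 18 mm below this point.
- timer_dial (a joint): Turn of the timer's red ring, rad, growing clockwise seen from above: 0 is zero minutes, ten minutes are 1.047 (a sixth of a turn). It turns with light friction (0.03 N m) and stays where it is left.
There are look-alikes about, which are no part of the job. What is shaped like the part that bears egg_2_mid but green is not meant.

How it is judged (in metres and radians):
On the way, in this order (a step that is already met when the one before it is completed fails the run):
1. the last egg stands in the free cup of the pan with the eggs, let go (horizontal distance between egg_last_mid and free_cup below 0.008 m and z of egg_last_mid in the frame of pan_eggs between 0.039 and 0.052 m and contact force between the fingers and egg_last below 0.1 N), for 0.2 s.
2. the lid lies home on that pan, let go (horizontal distance between lid_knob and pan_eggs_rim below 0.01 m and z of lid_knob in the frame of pan_eggs_rim between 0.034 and 0.046 m and angle between the z axis of lid and the z axis of pan_eggs, either way round below 0.06 rad and angle between lid_knob's own z axis and vertical below 0.1 rad and contact force between the fingers and lid below 0.1 N), for 0.2 s.
3. the knob of that pan's ring is snapped in at simmer (((horizontal distance between pan_eggs_rim and ring_left below 0.04 m and value of joint knob_left between 0.93 and 1.16 rad and value of joint each of lift_left, lift_right below 0.002 m and value of joint knob_right below 0.12 rad) or (horizontal distance between pan_eggs_rim and ring_right below 0.04 m and value of joint knob_right between 0.93 and 1.16 rad and value of joint each of lift_right, lift_left below 0.002 m and value of joint knob_left below 0.12 rad))), for 0.2 s.
4. the timer is set to ten minutes (value of joint timer_dial between 0.84 and 1.26 rad), for 0.2 s.
At the end, for the whole second after the job is handed in: All four eggs stand in their cups (the last within 8 mm of centre), the lid lies level and home on their pan (within 10 mm), the pan is within 40 mm of its ring's centre, that knob is down in the simmer hole, the other down at off, the timer shows 8 to 12 minutes; all at rest (all of step 2 and all of step 4 and horizontal distance between egg_last_mid and free_cup below 0.008 m and z of egg_last_mid in the frame of pan_eggs between 0.039 and 0.052 m and z of egg_0_mid in the frame of pan_eggs between 0.039 and 0.052 m and z of egg_1_mid in the frame of pan_eggs between 0.039 and 0.052 m and z of egg_2_mid in the frame of pan_eggs between 0.039 and 0.052 m and ((horizontal distance between pan_eggs_rim and ring_left below 0.04 m and value of joint knob_left between 0.93 and 1.16 rad and value of joint each of lift_left, lift_right below 0.002 m and value of joint knob_right below 0.12 rad) or (horizontal distance between pan_eggs_rim and ring_right below 0.04 m and value of joint knob_right between 0.93 and 1.16 rad and value of joint each of lift_right, lift_left below 0.002 m and value of joint knob_left below 0.12 rad)) and linear speed of each of egg_last, lid, pan_eggs, pan_empty below 0.02 m/s); the robot touches nothing.
It fails at once if the pan without eggs is pushed or lifted by more than 20 mm (distance of pan_empty from where it was at the start of the episode above 0.02 m).
It fails at once if the knob of the other ring is turned on ((horizontal distance between pan_eggs_rim and ring_left below 0.06 m and value of joint knob_right above 0.5 rad) or (horizontal distance between pan_eggs_rim and ring_right below 0.06 m and value of joint knob_left above 0.5 rad)).
It fails at once if an egg is dropped or thrown: faster than 0.7 m/s while no finger holds it ((linear speed of egg_last above 0.7 m/s and contact force between the fingers and egg_last below 0.05 N) or (linear speed of egg_0 above 0.7 m/s and contact force between the fingers and egg_0 below 0.05 N) or (linear speed of egg_1 above 0.7 m/s and contact force between the fingers and egg_1 below 0.05 N) or (linear speed of egg_2 above 0.7 m/s and contact force between the fingers and egg_2 below 0.05 N)).
It also fails if it takes over 72 s, if anything falls off the work surface, if the arm or the gripper's body presses on something with over 40 N, if the wrist force passes 120 N, or if a joint passes its speed limit or range.

## Working session

There is one attempt and no reset: what is moved stays moved. The work goes in short steps, Python scripts to look and compute and a tool call to move; the robot and the scene stay as the last step left them, time stands still between calls to the robot, and variables do not carry over. Pictures are saved under pics/ and viewed, and the job is handed in when it is done.

Besides the shell and the picture viewer there is one more tool, called after ">>>" by a JSON object that holds its "op" and its "data". step_arm: Moves the arm, as the interface text tells. Its arguments: {"type":"object","properties":{"linear":{"type":"array"},"yaw":{"type":"array"},"gripper":{"type":"array"}},"required":["linear","yaw","gripper"]}

```bash
mkdir -p pics; ls; cat > h.py <<'E'
import numpy as np, cv2
from cell import ctrl, cams
def shot(name,fn):
    im=cams.get_image(name); cv2.imwrite('pics/'+fn,cv2.cvtColor(im['frame'],cv2.COLOR_RGB2BGR)); return im
def pts(im):
    K=np.array(im['intrinsics'],float);k1=float(im['k1']);d=im['depth']
    v,u=np.mgrid[0:d.shape[0],0:d.shape[1]]
    p=np.stack([u.ravel(),v.ravel()],1).astype(float)[:,None]
    n=cv2.undistortPoints(p,K,np.array([k1,0,0,0,0.]))[:,0].reshape(*d.shape,2)
    P=np.concatenate([n*d[...,None],d[...,None]],2)
    T=np.array(im['cam_to_world']); W=P@T[:3,:3].T+T[:3,3]
    W[d<=0]=np.nan
    return W
E
python3 - <<'E'
from h import *
s=ctrl.read_state(); print(s)
for c in ('scene','top','wrist'):
    im=shot(c,c+'0.png'); print(c,np.round(im['cam_to_world'],3).tolist(),im['k1'])
E
```

```text
pics
{'clock': 0.0, 'qpos': array([ 1.2741785 ,  0.62934228,  0.03844336,  1.51838569, -0.0270041 ,
        0.99629281, -0.01997936]), 'qd': array([-0.0015157 ,  0.00037776, -0.00026012,  0.00035765,  0.00176283,
        0.00061049,  0.00129744]), 'tau': array([ 1.48851454e-04, -5.63398540e+01,  1.22657184e+00, -1.93444866e+01,
        1.12106130e-02,  1.04813237e-02,  9.64206890e-06]), 'eef_pos': array([ 148.59773556, -632.18537433,  255.38590457]), 'tool_rot': array([ 3.14156990e+00,  1.90996589e-03, -1.33996166e+00]), 'force': array([ 0.20746876,  0.19284312, -0.22466699]), 'torque': array([-0.00802393, -0.00527639,  0.00612951]), 'width': 85.49854245022968}
scene [[0.647, -0.504, 0.572, -211.993], [-0.763, -0.416, 0.495, -678.957], [-0.012, -0.757, -0.654, 985.933], [0.0, 0.0, 0.0, 1.0]] -0.022699541242617628
top [[0.019, -0.991, 0.132, 377.538], [-1.0, -0.016, 0.022, -17.949], [-0.02, -0.132, -0.991, 1495.135], [0.0, 0.0, 0.0, 1.0]] 0.0005150051039465277
wrist [[0.23, -0.925, -0.301, 224.984], [-0.973, -0.219, -0.07, -614.072], [-0.001, 0.309, -0.951, 372.924], [0.0, 0.0, 0.0, 1.0]] 0.010865075605380414
```

View pics/top0.png

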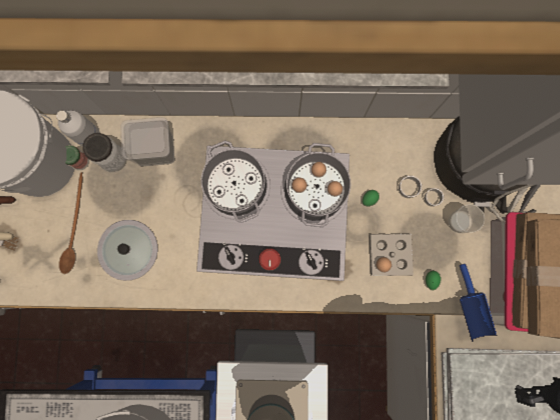

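View pics/scene0.png

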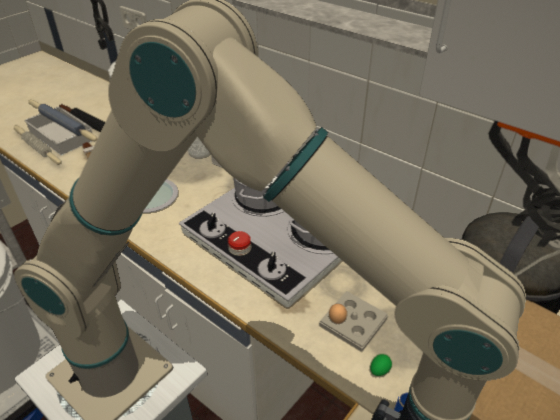

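```bash
cat > m.py <<'E'
from h import *
for cam in ('top','scene'):
    im=cams.get_image(cam); W=pts(im)
    for n in ['egg_last_mid','egg_tray','lid','lid_knob','pan_eggs','pan_empty','hob','knob_left_grip','timer_top']:
        for r in cams.regions_of(cam,n)[:5]:
            if r['conf']<.2: continue
            m=r['pixels']; w=W[m]; w=w[~np.isnan(w[:,0])]
            c=np.median(im['frame'][m],0)
            if len(w)<5: print(cam,n,r['conf'],'nodepth');continue
            z=np.percentile(w[:,2],[5,50,97])
            lo=np.percentile(w,2,0);hi=np.percentile(w,98,0)
            print(cam,n,round(r['conf'],2),np.round(r['pixel']),m.sum(),'z',z.round(),'lo',lo.round(),'hi',hi.round(),'mid',((lo+hi)/2).round(1)[:2],c)
E
python3 m.py
```

```text
top egg_last_mid 0.64 [383. 265.] 175 z [48. 61. 70.] lo [ 418. -332.   46.] hi [ 455. -295.   70.] mid [ 436.4 -313.3] [159. 119.  89.]
top egg_tray 0.86 [390. 254.] 1659 z [ 0. 19. 28.] lo [ 409. -401.   -3.] hi [ 528. -282.   30.] mid [ 468.  -341.5] [172. 156. 139.]
top egg_tray 0.63 [230. 257.] 88 z [64. 92. 97.] lo [431. 112.  62.] hi [475. 135.  98.] mid [453.  123.3] [53.5 49.  46. ]
top lid_knob 0.58 [127. 250.] 2864 z [ 5. 13. 52.] lo [388. 357.   4.] hi [549. 519.  56.] mid [468.5 437.9] [154. 149. 140.]
top pan_eggs 0.9 [318. 184.] 2813 z [ 66.  74. 145.] lo [ 545. -201.   65.] hi [753. -40. 147.] mid [ 649.  -120.6] [158. 148. 142.]
top pan_eggs 0.26 [231. 255.] 101 z [61. 92. 97.] lo [430. 110.  59.] hi [470. 135.  98.] mid [449.9 122.5] [57. 52. 48.]
top pan_empty 0.69 [231. 178.] 3235 z [ 66.  73. 144.] lo [576.  41.  65.] hi [740. 197. 145.] mid [657.8 119.3] [186. 178. 168.]
top hob 0.78 [276. 236.] 11640 z [44. 50. 83.] lo [ 401. -200.   42.] hi [767. 209.  95.] mid [584.1   4.3] [165. 153. 147.]
top hob 0.6 [390. 251.] 1582 z [ 1. 20. 27.] lo [ 409. -400.   -1.] h
[... 1325 characters left out ...]
 145.] mid [642.8  96.9] [86. 82. 78.]
scene hob 0.74 [266. 249.] 8759 z [24. 50. 66.] lo [ 395. -208.   17.] hi [614. 205.  81.] mid [504.6  -1.6] [146. 140. 132.]
scene knob_left_grip 0.57 [211. 224.] 98 z [65. 85. 97.] lo [430. 106.  63.] hi [467. 123.  97.] mid [448.6 114.6] [23.5 22.  22. ]
scene knob_left_grip 0.53 [339. 317.] 285 z [34. 58. 68.] lo [ 416. -339.   25.] hi [ 449. -301.   69.] mid [ 432.8 -320.4] [167. 122.  80.]
scene timer_top 0.6 [239. 237.] 319 z [80. 90. 95.] lo [417. -21.  78.] hi [468.  31.  95.] mid [442.5   5.1] [167.  58.  46.]
scene timer_top 0.51 [340. 316.] 276 z [36. 58. 68.] lo [ 416. -339.   32.] hi [ 449. -306.   69.] mid [ 432.8 -322.5] [168. 123.  80.]
```

```bash
python3 - <<'E'
from h import *
im=shot('top','t1.png'); W=pts(im); np.save('Wtop.npy',W); np.save('Ftop.npy',im['frame'])
c=cv2.cvtColor(im['frame'][135:300,190:450],cv2.COLOR_RGB2BGR)
cv2.imwrite('pics/t1z.png',cv2.resize(c,None,fx=3,fy=3,interpolation=cv2.INTER_CUBIC))
def circ(p):
    A=np.c_[2*p,np.ones(len(p))]; b=(p**2).sum(1); s=np.linalg.lstsq(A,b,rcond=None)[0]; return s[:2],np.sqrt(s[2]+s[0]**2+s[1]**2)
def rcirc(p,r,c0):
    from scipy.optimize import least_squares
    return least_squares(lambda c:np.hypot(*(p-c).T)-r,c0,loss='soft_l1',f_scale=2).x
Z=W[...,2]
for nm,c0 in (('eggs',(650,-120)),('empty',(655,118))):
    m=(abs(Z-138)<8)&(abs(np.hypot(W[...,0]-c0[0],W[...,1]-c0[1])-87)<6)
    p=W[m]; print(nm,len(p),p[:,2].max(),rcirc(p[:,:2],87,c0), circ(p[:,:2]))
m=(Z>45)&(Z<75)&(np.hypot(W[...,0]-438,W[...,1]+314)<30); print('egg',W[m].mean(0),W[m].max(0),W[m].min(0))
# eggs in pan
for c0 in ((700,-120),(650,-70),(650,-170)):
    m=(Z>95)&(Z<150)&(np.hypot(W[...,0]-c0[0],W[...,1]-c0[1])<22); p=W[m]; print('egg',p[p[:,2]>110].mean(0),p[:,2].max(),len(p))
# lid
m=(Z>3)&(Z<70)&(np.hypot(W[...,0]-468,W[...,1]-438)<110); p=W[m]
k=p[p[:,2]>40]; print('lidknob',k.mean(0),len(k),k.max(0),k.min(0)); 
lo,hi=np.percentile(p,[.5,99.5],axis=0); print(lo,hi)
# timer
f=im['frame'].astype(int); m=(f[...,0]>f[...,1]*1.6)&(abs(W[...,0]-445)<50)&(abs(W[...,1])<50)&(Z>87); p=W[m]; print('timer',p.mean(0),p.min(0),p.max(0))
E
```

```text
eggs 332 145.99635943765588 [ 649.81499785 -118.56590507] (array([ 650.50613338, -118.91996697]), np.float64(85.45502414710036))
empty 307 145.96330552256245 [655.83445028 115.42981117] (array([656.55640269, 115.80216334]), np.float64(85.4826950852839))
egg [ 436.49286343 -311.98991711   59.67943703] [ 457.99933865 -293.10145137   70.14896053] [ 415.32406693 -332.71336373   45.35552759]
egg [ 696.84075112 -120.54024798  122.34867092] 135.26999280260134 169
egg [650.21138406 -68.09726975 122.61168259] 133.01673759556206 179
egg [ 644.9384196  -167.69913467  123.85077166] 135.13721624921936 144
lidknob [468.48487905 435.70968134  55.91121907] 105 [482.41870558 451.49947652  64.93408785] [453.27940945 421.50135345  40.96131404]
[374.09693901 344.80645024   3.2400061 ] [557.47467201 532.98687387  59.91872421]
timer [445.57132401  11.58701131  91.20867239] [419.25684402 -16.75195235  87.00037189] [472.67607729  39.39328033  99.54180882]
```

View pics/t1z.png

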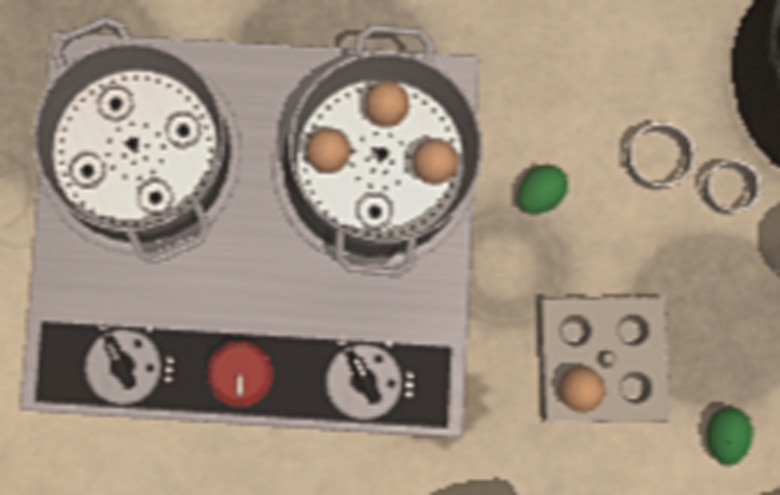

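```bash
cat >> h.py <<'E'
from scipy.spatial.transform import Rotation as Ro
def plan(xyz,yaw=None,pr=True):
    s=ctrl.read_state(); R=Ro.from_euler('xyz',s['tool_rot']).as_matrix()
    d=R.T@(np.array(xyz,float)-s['eef_pos']); dy=0
    if yaw is not None:
        dy=-(yaw-s['tool_rot'][2]); dy=(dy+np.pi)%(2*np.pi)-np.pi
    print('now',s['clock'],s['eef_pos'].round(1),s['tool_rot'].round(3),'f',s['force'].round(1),'w',round(s['width'],1),'q7',s['qpos'].round(2))
    print('linear',d.round(1),'yaw',round(dy,3),'rows',np.linalg.norm(d)/41.7)
E
python3 - <<'E'
from h import *
W=np.load('Wtop.npy')
for t in np.linspace(0,1,8):
    c=np.array([148,-632])*(1-t)+np.array([438,-313])*t
    m=np.hypot(W[...,0]-c[0],W[...,1]-c[1])<90
    print(c.round(),np.nanmax(W[m][:,2]) if m.any() else None)
plan([438.5,-313,200],-1.62)
E
```

```text
[ 148. -632.] 408.7384495140293
[ 189. -586.] 408.7384495140293
[ 231. -541.] 403.4676218525144
[ 272. -495.] 69.55784606993757
[ 314. -450.] 48.90482209561469
[ 355. -404.] 48.90482209561469
[ 397. -359.] 70.14896053073426
[ 438. -313.] 70.14896053073426
now 1.2 [ 148.7 -632.8  256.3] [-3.142 -0.    -1.34 ] f [ 0.7 -0.4 -0.1] w 85.6 q7 [ 1.27  0.63  0.04  1.52 -0.03  1.   -0.02]
linear [-245.  -355.2   56.3] yaw 0.28 rows 10.43628247453731
```

>>> {"op": "step_arm", "data": {"linear": [[-245,-355,0],[-245,-355,0],[-245,-355,0],[-245,-355,0],[-245,-355,0],[-245,-355,20],[-245,-355,40],[-245,-355,56]], "yaw": [0.12,0.24,0.28,0.28,0.28,0.28,0.28,0.28], "gripper": [1,1,1,1,1,1,1,1]}}

```text
clock: 1.87
eef_pos: [372.4, -386.7, 232.9]
tool_rot: [-3.139, -0.002, -1.62]
force: [1.7, -0.2, -0.7]
width: 85.2
```

```bash
python3 - <<'E'
from h import *
plan([438.5,-313,200],-1.62)
E
```

```text
now 1.8667 [ 372.4 -386.7  232.9] [-3.139e+00 -2.000e-03 -1.620e+00] f [ 1.7 -0.2 -0.7] w 85.2 q7 [ 0.68  0.5   0.1   1.87 -0.07  0.78 -0.8 ]
linear [-76.9 -62.3  33. ] yaw 0.0 rows 2.5011930934768967
```

>>> {"op": "step_arm", "data": {"linear": [[-77,-62,33],[-77,-62,33],[-77,-62,33],[-77,-62,33]], "yaw": [0,0,0,0], "gripper": [1,1,1,1]}}

```text
clock: 2.2
eef_pos: [440.0, -307.9, 197.4]
tool_rot: [3.142, 0.004, -1.611]
force: [-0.2, 0.4, -0.3]
width: 85.2
```

```bash
python3 - <<'E'
from h import *
plan([438.5,-313,52],-1.62)
im=shot('wrist','w1.png'); W=pts(im)
for r in cams.regions_of('wrist','egg_last_mid')[:3]:
    p=W[r['pixels']]; p=p[~np.isnan(p[:,0])]; print(r['conf'],r['pixel'],p.min(0).round(1),p.max(0).round(1),len(p))
    t=p[p[:,2]>p[:,2].max()-6]; print(t.mean(0))
    # sphere/ellipsoid fit
    from scipy.optimize import least_squares
    f=lambda c:(np.hypot(p[:,0]-c[0],p[:,1]-c[1])/22)**2+((p[:,2]-c[2])/28.5)**2-1
    print(least_squares(f,[438,-313,40],loss='soft_l1',f_scale=.1).x)
E
```

```text
now 2.2 [ 440.  -307.9  197.4] [ 3.142  0.004 -1.611] f [-0.2  0.4 -0.3] w 85.2 q7 [ 0.5   0.55  0.09  1.9  -0.08  0.7  -0.97]
linear [  5.8   1.3 145.4] yaw 0.009 rows 3.489904677538327
0.74 [289.4, 197.7] [ 418.1 -337.1   21.3] [ 459.4 -292.4   70.2] 1858
[ 437.42090516 -315.32474571   66.45691092]
[ 436.99340664 -315.43180686   40.61398754]
```

View pics/w1.png

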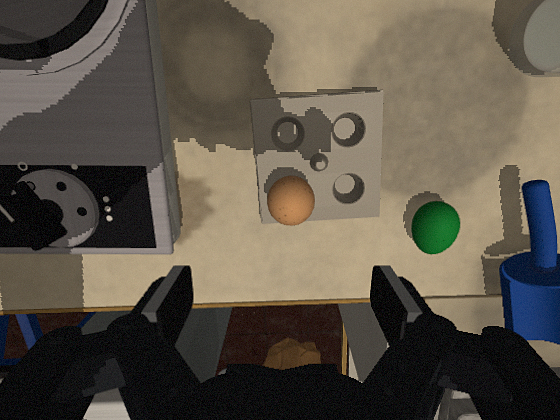

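```bash
python3 - <<'E'
from h import *
plan([437.5,-314.5,52],-1.62)
E
```

```text
now 2.3 [ 436.7 -313.3  198.8] [ 3.141  0.    -1.618] f [-1.  -0.2  0.2] w 85.2 q7 [ 0.5   0.55  0.1   1.89 -0.08  0.7  -0.97]
linear [  1.1  -0.9 146.7] yaw 0.002 rows 3.5193509827691125
```

>>> {"op": "step_arm", "data": {"linear": [[1,-1,40],[1,-1,80],[1,-1,115],[1,-1,140],[1,-1,147],[1,-1,147],[1,-1,147]], "yaw": [0,0,0,0,0,0,0], "gripper": [0.6,0.5,0.5,0.5,0.5,0.5,0.5]}}

```text
clock: 2.88
eef_pos: [437.1, -316.6, 52.9]
tool_rot: [-3.141, -0.001, -1.622]
force: [0.2, 0.6, 0.4]
width: 64.0
```

```bash
python3 - <<'E'
from h import *
shot('wrist','w2.png')
plan([437.5,-314.5,52],-1.62)
E
```

```text
now 2.9333 [ 437.7 -316.6   53.6] [-3.139e+00 -2.000e-03 -1.621e+00] f [ 0.2 -0.2 -0.3] w 64.1 q7 [ 0.54  0.78  0.06  1.97 -0.11  0.38 -0.94]
linear [-2.1  0.4  1.6] yaw -0.001 rows 0.06352429347074173
```

View pics/w2.png

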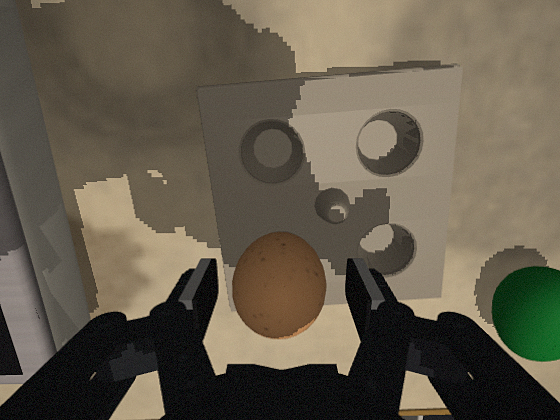

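>>> {"op": "step_arm", "data": {"linear": [[-1,0,1],[-1,0,1],[-1,0,1],[-1,0,1],[-1,0,1]], "yaw": [0,0,0,0,0], "gripper": [-0.1,-0.1,-0.1,-0.1,-0.1]}}

```text
clock: 3.35
eef_pos: [438.2, -315.0, 52.3]
tool_rot: [-3.139, -0.002, -1.62]
force: [-0.2, -1.0, 7.2]
width: 40.4
```

>>> {"op": "step_arm", "data": {"linear": [[0,0,0],[0,0,0],[0,0,-10],[0,0,-30],[0,0,-60]], "yaw": [0,0,0,0,0], "gripper": [-0.5,-0.5,-0.5,-0.5,-0.5]}}

```text
clock: 3.77
eef_pos: [435.7, -312.6, 110.3]
tool_rot: [3.137, 0.003, -1.62]
force: [0.3, -0.0, -0.1]
width: 39.8
```

```bash
python3 - <<'E'
from h import *
shot('wrist','w3.png')
plan([600,-116,225],-1.62)
E
```

```text
now 3.8167 [ 438.7 -314.9  116.5] [-3.137e+00 -2.000e-03 -1.620e+00] f [ 0.8 -0.5  3.4] w 40.3 q7 [ 0.52  0.68  0.08  1.95 -0.1   0.51 -0.95]
linear [-206.4 -151.7 -108.3] yaw -0.0 rows 6.669577181038841
```

View pics/w3.png

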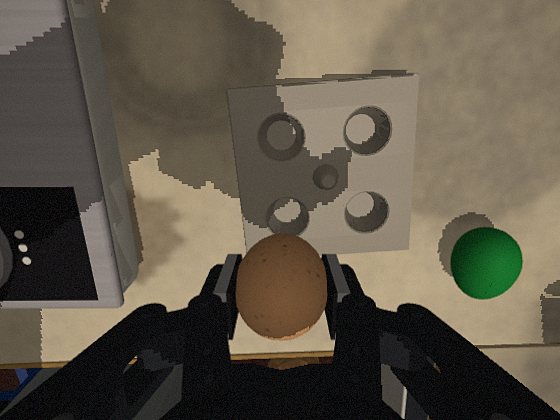

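```bash
python3 - <<'E'
from h import *
plan([525,-118,230],-1.62)
E
```

```text
now 3.8167 [ 438.7 -314.9  116.5] [-3.137e+00 -2.000e-03 -1.620e+00] f [ 0.8 -0.5  3.4] w 40.3 q7 [ 0.52  0.68  0.08  1.95 -0.1   0.51 -0.95]
linear [-200.7  -77.  -113.7] yaw -0.0 rows 5.830098729589089
```

>>> {"op": "step_arm", "data": {"linear": [[0,0,-40],[-20,-8,-75],[-55,-20,-105],[-95,-35,-114],[-135,-52,-114],[-170,-65,-114],[-201,-77,-114],[-201,-77,-114]], "yaw": [0,0,0,0,0,0,0,0], "gripper": [-0.5,-0.5,-0.5,-0.5,-0.5,-0.5,-0.5,-0.5]}}

```text
clock: 4.48
eef_pos: [527.4, -106.6, 225.6]
tool_rot: [-3.139, 0.006, -1.607]
force: [0.3, 1.0, -0.4]
width: 40.4
```

```bash
python3 - <<'E'
from h import *
im=shot('wrist','w4.png'); W=pts(im); np.savez('w4.npz',W=W,f=im['frame'])
Z=W[...,2]
from scipy.optimize import least_squares
def rc(p,r,c0,fs=1.5): return least_squares(lambda c:np.hypot(*(p-c).T)-r,c0,loss='soft_l1',f_scale=fs).x
for c0,nm in (((650,-118.7),'rim'),):
    m=(abs(Z-146)<4)&(abs(np.hypot(W[...,0]-c0[0],W[...,1]-c0[1])-87)<8); p=W[m]; print(nm,len(p),p.mean(0),rc(p[:,:2],87.2,c0))
m=(abs(Z-84)<3)&(np.hypot(W[...,0]-600,W[...,1]+116)<24); p=W[m]; print('cup',len(p),p.mean(0) if len(p) else 0, rc(p[:,:2],16.2,(600,-116)) if len(p) else 0, p.min(0),p.max(0))
plan([600,-116,225],-1.62)
E
```

```text
rim 3922 [ 607.62636166 -120.14522633  144.85416294] [ 653.06773351 -119.52095672]
cup 416 [ 601.69463616 -115.53807706   83.63551508] [ 601.28006823 -115.25735736] [ 584.32480294 -132.27058819   81.03993872] [618.28821306 -98.27113158  85.77335956]
now 4.5333 [ 525.6 -111.1  225.4] [-3.141e+00  3.000e-03 -1.610e+00] f [-0.1 -1.4 -1.5] w 40.4 q7 [ 0.08  0.51  0.12  1.87 -0.09  0.77 -1.37]
linear [  2.  -74.5   0.5] yaw 0.01 rows 1.7878624540048462
```

View pics/w4.png

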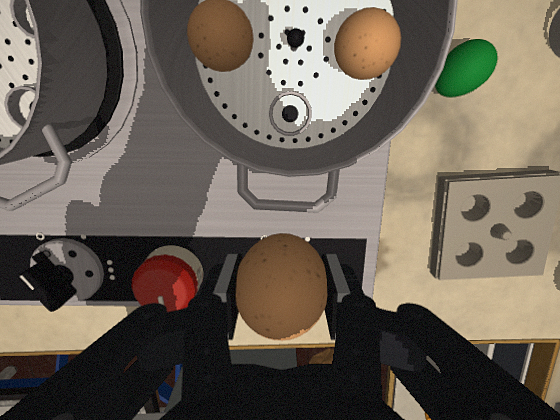

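>>> {"op": "step_arm", "data": {"linear": [[0,-38,-4],[1,-70,-4],[1,-75,-4],[1,-75,0],[1,-75,10]], "yaw": [0,0,0.01,0.01,0.01], "gripper": [-0.5,-0.5,-0.5,-0.5,-0.5]}}

```text
clock: 4.95
eef_pos: [598.4, -123.0, 215.4]
tool_rot: [-3.141, -0.001, -1.631]
force: [-0.2, -0.4, -2.2]
width: 40.9
```

```bash
python3 - <<'E'
from h import *
cams.get_image('top')
plan([600.8,-115.6,114],-1.62)
E
```

```text
now 5.0 [ 596.2 -122.4  212.5] [ 3.137  0.    -1.631] f [-1.  -0.3 -2.9] w 40.2 q7 [ 0.08  0.62  0.12  1.68 -0.1   0.85 -1.39]
linear [-7.1 -4.6 98.5] yaw -0.011 rows 2.370477881612628
```

>>> {"op": "step_arm", "data": {"linear": [[-3,-2,20],[-7,-4,40],[-7,-4,60],[-7,-4,70],[-7,-4,72],[-7,-4,72],[-7,-4,72],[-7,-4,72]], "yaw": [-0.01,-0.01,-0.01,-0.01,-0.01,-0.01,-0.01,-0.01], "gripper": [-0.5,-0.5,-0.5,-0.5,-0.5,-0.5,-0.5,-0.5]}}

```text
clock: 5.67
eef_pos: [603.9, -115.5, 144.2]
tool_rot: [-3.14, -0.0, -1.62]
force: [-0.2, -0.6, 0.3]
width: 40.2
```

```bash
python3 - <<'E'
from h import *
plan([600.8,-115.6,114],-1.62)
shot('wrist','w5.png')
plan([600.8,-115.6,114],-1.62)
E
```

```text
now 5.6667 [ 603.9 -115.5  144.2] [-3.14 -0.   -1.62] f [-0.2 -0.6  0.3] w 40.2 q7 [ 0.08  0.72  0.11  1.72 -0.11  0.71 -1.38]
linear [ 0.3  3.1 30.2] yaw -0.0 rows 0.7284098927006832
now 5.7167 [ 603.9 -115.4  144.2] [-3.139 -0.    -1.62 ] f [ 0.3 -1.3 -0.9] w 40.5 q7 [ 0.08  0.72  0.11  1.72 -0.11  0.71 -1.38]
linear [ 0.4  3.2 30.2] yaw -0.0 rows 0.7284999916822673
```

View pics/w5.png

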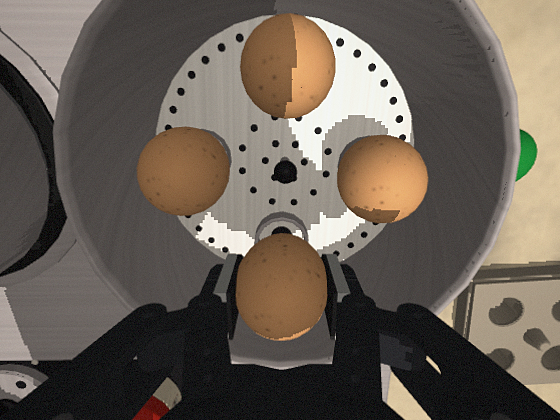

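>>> {"op": "step_arm", "data": {"linear": [[0,2,8],[0,3,16],[0,3,22],[0,3,25],[0,3,27],[0,3,28],[0,3,28]], "yaw": [0,0,0,0,0,0,0], "gripper": [-0.5,-0.5,-0.5,-0.5,-0.5,-0.5,-0.5]}}

```text
clock: 6.3
eef_pos: [600.5, -114.0, 115.0]
tool_rot: [-3.142, 0.001, -1.62]
force: [-0.5, 2.2, 1.1]
width: 39.8
```

```bash
python3 - <<'E'
from h import *
shot('wrist','w6.png')
plan([600.8,-115.6,114],-1.62)
E
```

```text
now 6.35 [ 600.5 -114.   115. ] [-3.141e+00  1.000e-03 -1.619e+00] f [0.6 2.1 1. ] w 39.8 q7 [ 0.08  0.75  0.1   1.75 -0.11  0.65 -1.37]
linear [ 1.6 -0.3  1. ] yaw 0.001 rows 0.0460201271007329
```

View pics/w6.png

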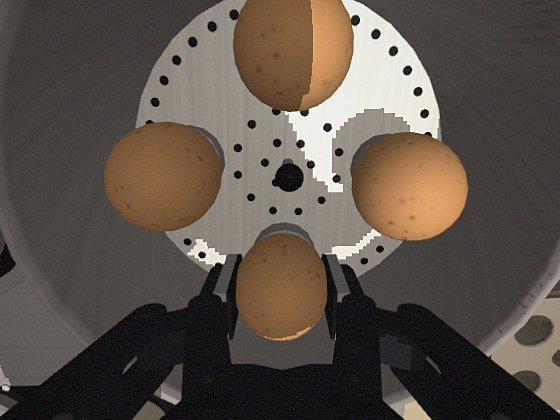

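>>> {"op": "step_arm", "data": {"linear": [[1,0,1],[1,0,1],[1,0,1]], "yaw": [0,0,0], "gripper": [-0.5,-0.5,-0.5]}}

```text
clock: 6.6
eef_pos: [600.7, -114.3, 114.7]
tool_rot: [-3.141, 0.002, -1.619]
force: [-0.6, 4.6, 5.8]
width: 40.2
```

>>> {"op": "step_arm", "data": {"linear": [[-2,0,0],[-2,0,0.5]], "yaw": [0,0], "gripper": [-0.5,-0.5]}}

```text
clock: 6.77
eef_pos: [600.7, -113.7, 114.5]
tool_rot: [-3.141, 0.0, -1.62]
force: [-3.1, 1.2, 11.1]
width: 40.3
```

>>> {"op": "step_arm", "data": {"linear": [[0,0,-0.5],[0,0,-0.5],[0,0,-0.5],[0,0,-0.5],[0,0,-0.5]], "yaw": [0,0,0,0,0], "gripper": [0.1,0.25,0.4,0.4,0.4]}}

```text
clock: 7.18
eef_pos: [601.8, -115.0, 114.6]
tool_rot: [-3.138, -0.001, -1.621]
force: [4.6, -3.4, 2.7]
width: 59.6
```

```bash
python3 - <<'E'
from h import *
shot('wrist','w7.png')
plan([600.8,-115.6,114],-1.62)
E
```

```text
now 7.2333 [ 601.8 -114.9  114.6] [-3.138e+00 -1.000e-03 -1.621e+00] f [ 3.6 -2.2  2.8] w 59.7 q7 [ 0.08  0.75  0.1   1.75 -0.11  0.64 -1.38]
linear [0.7 0.9 0.6] yaw -0.001 rows 0.03160366416657938
```

View pics/w7.png

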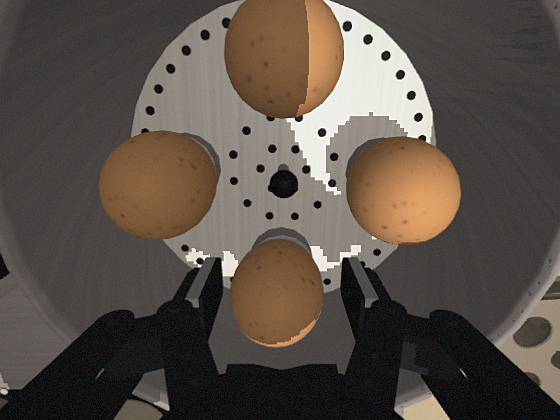

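>>> {"op": "step_arm", "data": {"linear": [[0,0,-3],[0,0,-10],[0,0,-25],[0,0,-45],[0,0,-80]], "yaw": [0,0,0,0,0], "gripper": [0.4,0.4,0.4,0.4,0.4]}}

```text
clock: 7.65
eef_pos: [596.5, -112.4, 191.6]
tool_rot: [3.131, 0.002, -1.619]
force: [1.2, -0.1, -0.4]
width: 59.3
```

```bash
python3 - <<'E'
from h import *
im=shot('wrist','w8.png'); W=pts(im); Z=W[...,2]
from scipy.optimize import least_squares
f=im['frame'].astype(int); br=(f[...,0]>1.25*f[...,1])&(f[...,1]>1.1*f[...,2])
for c0 in ((601,-115.5),(651,-68),(646,-168),(700,-120)):
    m=br&(Z>85)&(Z<140)&(np.hypot(W[...,0]-c0[0],W[...,1]-c0[1])<26); p=W[m]
    g=lambda c:(np.hypot(p[:,0]-c[0],p[:,1]-c[1])/22)**2+((p[:,2]-c[2])/28.5)**2-1
    print(len(p),least_squares(g,[*c0,102],loss='soft_l1',f_scale=.1).x.round(1),p[:,2].max())
c0=(651,-119);m=(abs(Z-146)<4)&(abs(np.hypot(W[...,0]-c0[0],W[...,1]-c0[1])-87)<8); p=W[m]
print(len(p),least_squares(lambda c:np.hypot(*(p[:,:2]-c).T)-87.2,c0,loss='soft_l1').x)
plan([468,436,150],-1.57)
E
```

```text
3185 [ 597.2 -112.2  102.6] 132.62719965111535
3809 [650.3 -66.6 102.6] 132.75737669282233
3771 [ 643.8 -165.9  102.7] 132.25643095067082
4568 [ 696.6 -119.4  102.7] 132.39042157026716
7817 [ 649.25605196 -117.47394273]
now 7.7 [ 601.4 -113.6  200.3] [-3.138  0.    -1.619] f [ 1.2 -0.9  5.7] w 60.0 q7 [ 0.07  0.64  0.12  1.69 -0.1   0.81 -1.39]
linear [-542.5  160.    49.8] yaw -0.049 rows 13.615549208230473
```

View pics/w8.png

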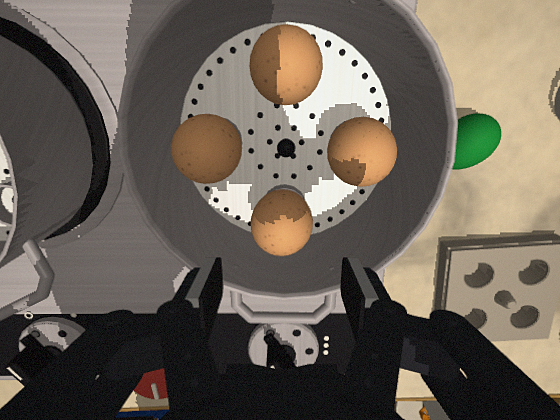

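>>> {"op": "step_arm", "data": {"linear": [[0,0,-30],[-40,12,-30],[-80,24,-30],[-120,36,-30],[-160,48,-30],[-200,60,-30],[-240,72,-30],[-280,84,-30]], "yaw": [0,0,0,0,0,0,0,0], "gripper": [0.4,0.4,0.4,0.4,0.4,0.4,0.4,0.4]}}

```text
clock: 8.37
eef_pos: [528.0, 171.1, 223.9]
tool_rot: [3.139, -0.001, -1.619]
force: [0.7, 0.8, -0.9]
width: 59.9
```

```bash
python3 - <<'E'
from h import *
plan([468,436,160],-1.57)
E
```

```text
now 8.3667 [528.  171.1 223.9] [ 3.139e+00 -1.000e-03 -1.619e+00] f [ 0.7  0.8 -0.9] w 59.9 q7 [-0.45  0.54  0.14  1.82 -0.1   0.79 -1.89]
linear [-261.7   72.5   64. ] yaw -0.049 rows 6.690418756064081
```

>>> {"op": "step_arm", "data": {"linear": [[-40,11,0],[-80,22,10],[-120,33,20],[-160,44,30],[-200,55,40],[-240,66,55],[-262,72,64],[-262,72,64]], "yaw": [-0.02,-0.05,-0.05,-0.05,-0.05,-0.05,-0.05,-0.05], "gripper": [0.4,0.4,0.4,0.4,0.4,0.4,0.4,0.4]}}

```text
clock: 9.03
eef_pos: [464.3, 442.1, 157.0]
tool_rot: [3.134, 0.002, -1.559]
force: [-0.4, 0.2, 0.6]
width: 59.7
```

```bash
python3 - <<'E'
from h import *
im=cams.get_image('top'); W=pts(im); Z=W[...,2]
from scipy.optimize import least_squares
c0=(650,-118.7);m=(abs(Z-146)<5)&(abs(np.hypot(W[...,0]-c0[0],W[...,1]-c0[1])-87)<6); p=W[m]
print('rim top',len(p),least_squares(lambda c:np.hypot(*(p[:,:2]-c).T)-87.2,c0,loss='soft_l1').x)
im=shot('wrist','w9.png'); W=pts(im);Z=W[...,2]
m=(Z>48)&(Z<64)&(np.hypot(W[...,0]-468,W[...,1]-436)<30); p=W[m]
print('knob',len(p),p.mean(0),p.min(0),p.max(0))
c0=(468,436);m=(Z>2)&(Z<14)&(abs(np.hypot(W[...,0]-c0[0],W[...,1]-c0[1])-88)<8);p=W[m];print('lidrim',len(p),p.mean(0),least_squares(lambda c:np.hypot(*(p[:,:2]-c).T)-88,c0,loss='soft_l1').x)
plan([468,436,52],-1.57)
E
```

```text
rim top 239 [ 648.50966356 -117.01603101]
knob 1359 [471.99509606 437.96882971  57.75451324] [455.37550593 422.4023462   48.05292735] [485.74300252 453.65410051  60.63520595]
lidrim 6625 [491.77307475 444.80921679   9.91751474] [468.07870914 436.83774955]
now 9.1333 [468.8 435.2 158.8] [ 3.138e+00 -2.000e-03 -1.566e+00] f [ 1.  -1.2  0.5] w 59.7 q7 [-0.87  0.73  0.12  1.64 -0.12  0.79 -2.25]
linear [ -1.    0.4 106.8] yaw 0.004 rows 2.561349265231074
```

View pics/w9.png

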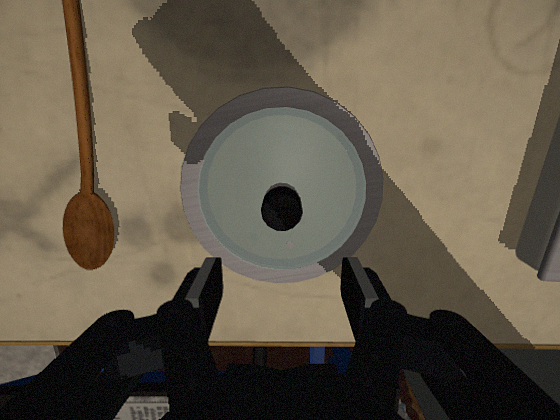

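>>> {"op": "step_arm", "data": {"linear": [[-2,-1,35],[-2,-1,70],[-2,-1,90],[-2,-1,98],[-2,-1,98],[-2,-1,98]], "yaw": [0,0,0,0,0,0], "gripper": [0.4,0.4,0.4,0.4,0.4,0.4]}}

```text
clock: 9.63
eef_pos: [473.4, 435.6, 62.9]
tool_rot: [-3.141, -0.0, -1.571]
force: [-0.4, 0.6, 0.2]
width: 59.8
```

```bash
python3 - <<'E'
from h import *
im=shot('wrist','w10.png'); W=pts(im);Z=W[...,2]
m=(Z>50)&(Z<64)&(np.hypot(W[...,0]-468,W[...,1]-436)<22); p=W[m]
print('knob',len(p),p.mean(0),p.min(0),p.max(0))
plan([469.5,437,52],-1.57)
E
```

```text
knob 3396 [472.91594264 437.96593611  57.65342597] [454.97882    422.17025514  50.02006183] [485.92897511 453.75000855  60.87905362]
now 9.6833 [473.7 436.4  63.7] [-3.140e+00  1.000e-03 -1.571e+00] f [ 0.1 -0.1  0.4] w 59.8 q7 [-0.85  0.86  0.1   1.67 -0.14  0.61 -2.24]
linear [-0.6  4.2 11.7] yaw -0.001 rows 0.2980272133344913
```

View pics/w10.png

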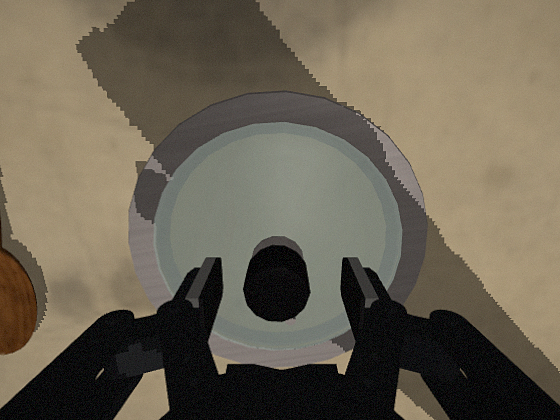

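>>> {"op": "step_arm", "data": {"linear": [[-1,3,7],[-1,3,11],[-1,3,11],[-1,3,11],[-1,3,11],[-1,3,11],[-1,3,11],[-1,3,11]], "yaw": [0,0,0,0,0,0,0,0], "gripper": [0.4,0.4,0.4,-0.6,-0.6,-0.6,-0.6,-0.6]}}

```text
clock: 10.35
eef_pos: [469.6, 437.8, 51.5]
tool_rot: [-3.141, 0.001, -1.57]
force: [-0.4, -0.6, 4.1]
width: 30.5
```

```bash
python3 - <<'E'
from h import *
plan([470,438,52],-1.57)
E
```

```text
now 10.35 [469.6 437.8  51.5] [-3.141e+00  1.000e-03 -1.570e+00] f [-0.4 -0.6  4.1] w 30.5 q7 [-0.85  0.88  0.1   1.68 -0.14  0.59 -2.24]
linear [-0.2 -0.4 -0.5] yaw 0.0 rows 0.016222691857531998
```

>>> {"op": "step_arm", "data": {"linear": [[0,0,0],[0,0,0],[0,0,-15],[0,0,-45],[0,0,-80],[0,0,-120],[0,0,-160],[0,0,-190]], "yaw": [0,0,0,0,0,0,0,0], "gripper": [-1,-1,-1,-1,-1,-1,-1,-1]}}

```text
clock: 11.02
eef_pos: [469.7, 437.6, 243.4]
tool_rot: [-3.14, 0.001, -1.57]
force: [1.2, 0.7, -1.7]
width: 30.4
```

```bash
python3 - <<'E'
from h import *
shot('wrist','w11.png')
plan([648.7,-117.3,242],-1.57)
E
```

```text
now 11.0667 [472.1 439.6 249.4] [-3.133  0.008 -1.57 ] f [1.3 0.6 2. ] w 30.5 q7 [-0.88  0.63  0.15  1.55 -0.1   0.96 -2.27]
linear [ 557.  -176.3    4.4] yaw -0.0 rows 14.011526361112477
```

View pics/w11.png

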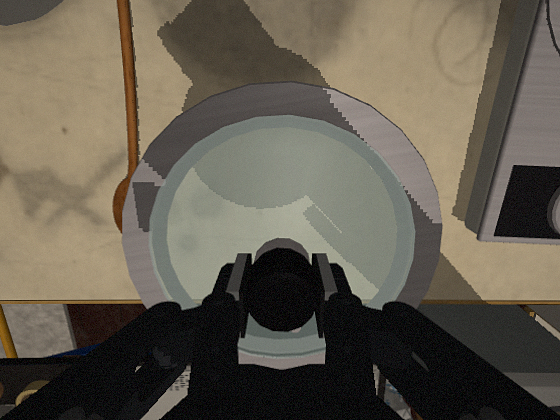

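>>> {"op": "step_arm", "data": {"linear": [[25,-8,0],[60,-19,0],[98,-31,0],[136,-43,0],[174,-55,0],[212,-67,0],[250,-79,0],[288,-91,0]], "yaw": [0,0,0,0,0,0,0,0], "gripper": [-1,-1,-1,-1,-1,-1,-1,-1]}}

```text
clock: 11.73
eef_pos: [560.2, 147.5, 239.9]
tool_rot: [3.14, -0.001, -1.57]
force: [0.6, -0.3, -2.2]
width: 30.5
```

```bash
python3 - <<'E'
from h import *
plan([648.7,-117.3,242],-1.57)
E
```

```text
now 11.7333 [560.2 147.5 239.9] [ 3.14e+00 -1.00e-03 -1.57e+00] f [ 0.6 -0.3 -2.2] w 30.5 q7 [-0.4   0.55  0.14  1.74 -0.1   0.86 -1.78]
linear [264.8 -88.3  -2.1] yaw 0.0 rows 6.695127467249877
```

>>> {"op": "step_arm", "data": {"linear": [[38,-13,0],[76,-26,0],[114,-39,0],[152,-52,0],[190,-64,0],[225,-76,0],[250,-85,0],[264,-90,0]], "yaw": [0,0,0,0,0,0,0,0], "gripper": [-1,-1,-1,-1,-1,-1,-1,-1]}}

```text
clock: 12.4
eef_pos: [650.4, -120.0, 239.5]
tool_rot: [3.14, -0.003, -1.575]
force: [0.4, -1.5, -2.3]
width: 30.9
```

>>> {"op": "step_arm", "data": {"linear": [[0,0,0],[0,0,10],[0,0,10],[0,0,10]], "yaw": [0,0,0,0], "gripper": [-1,-1,-1,-1]}}

```text
clock: 12.73
eef_pos: [649.8, -111.2, 229.4]
tool_rot: [3.138, 0.002, -1.567]
force: [-0.3, 0.6, -1.9]
width: 30.5
```

```bash
python3 - <<'E'
from h import *
shot('scene','s1.png')
plan([650,-116.7,193],-1.57)
E
```

```text
now 12.7833 [ 650.3 -111.6  230.1] [ 3.140e+00  2.000e-03 -1.567e+00] f [ 0.1 -0.1 -3.2] w 30.2 q7 [ 0.05  0.67  0.13  1.52 -0.1   0.96 -1.35]
linear [ 5.2  0.2 37.1] yaw 0.003 rows 0.8986490265569935
```

View pics/s1.png

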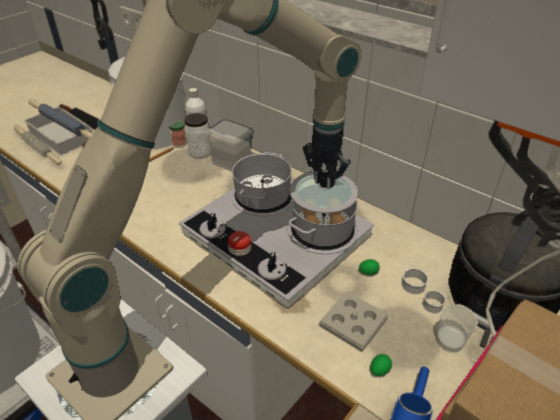

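>>> {"op": "step_arm", "data": {"linear": [[3,0,8],[5,0,16],[5,0,24],[5,0,26],[5,0,26],[5,0,26]], "yaw": [0,0,0,0,0,0], "gripper": [-1,-1,-1,-1,-1,-1]}}

```text
clock: 13.28
eef_pos: [650.8, -119.3, 204.7]
tool_rot: [3.141, 0.0, -1.57]
force: [0.1, 0.2, -2.1]
width: 30.2
```

```bash
python3 - <<'E'
from h import *
shot('wrist','w12.png')
plan([650,-116.7,191.5],-1.57)
E
```

```text
now 13.3333 [ 651.  -119.3  205.1] [-3.141  0.    -1.57 ] f [ 0.3  0.3 -2.8] w 30.1 q7 [ 0.07  0.7   0.13  1.54 -0.1   0.91 -1.34]
linear [-2.6  1.  13.6] yaw -0.0 rows 0.3322033586557097
```

View pics/w12.png

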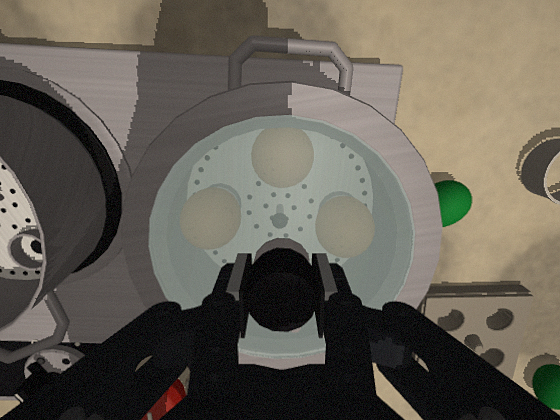

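>>> {"op": "step_arm", "data": {"linear": [[-2,0.5,3],[-2.5,1,6],[-2.5,1,9],[-2.5,1,11],[-2.5,1,12],[-2.5,1,12.5]], "yaw": [0,0,0,0,0,0], "gripper": [-1,-1,-1,-1,-1,-1]}}

```text
clock: 13.83
eef_pos: [649.7, -116.9, 192.2]
tool_rot: [3.141, 0.0, -1.57]
force: [0.2, 0.1, -2.3]
width: 30.5
```

```bash
python3 - <<'E'
from h import *
shot('scene','s2.png')
plan([650,-116.7,191.5],-1.57)
E
```

```text
now 13.8833 [ 649.7 -116.9  192.2] [ 3.141 -0.    -1.57 ] f [-0.8  0.3 -2.7] w 30.2 q7 [ 0.06  0.71  0.13  1.55 -0.11  0.88 -1.34]
linear [-0.2 -0.3  0.7] yaw -0.0 rows 0.018525206465328972
```

View pics/s2.png

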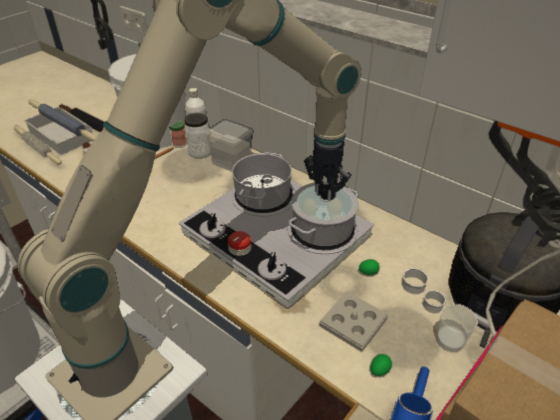

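>>> {"op": "step_arm", "data": {"linear": [[0,0,1],[0,0,1.5],[0,0,1.5]], "yaw": [0,0,0], "gripper": [-1,-1,-1]}}

```text
clock: 14.13
eef_pos: [650.0, -116.9, 191.7]
tool_rot: [-3.141, -0.0, -1.57]
force: [-1.4, 0.2, 2.9]
width: 30.4
```

Touching the rim; release.

>>> {"op": "step_arm", "data": {"linear": [[0,0,0],[0,0,0],[0,0,0],[0,0,-5],[0,0,-25],[0,0,-50],[0,20,-60],[0,50,-60]], "yaw": [0,0,0,0,0,0,0,0], "gripper": [0.2,0.2,0.3,0.4,0.4,0.4,0.4,0.4]}}

```text
clock: 14.8
eef_pos: [603.5, -116.9, 254.1]
tool_rot: [-3.133, -0.001, -1.569]
force: [-0.0, 0.0, -0.3]
width: 59.9
```

```bash
python3 - <<'E'
from h import *
im=shot('wrist','w13.png');W=pts(im);Z=W[...,2]
m=(Z>185)&(Z<205)&(np.hypot(W[...,0]-650,W[...,1]+117)<22); p=W[m]
print('knob',len(p),p.min(0),p.max(0))
plan([450,-116,150],-1.57)
E
```

```text
knob 2337 [ 634.63978557 -132.91480788  185.11055591] [ 666.04243719 -101.4822238   201.39884933]
now 14.85 [ 592.9 -117.4  251.9] [ 3.136  0.    -1.572] f [-9.3 -0.9 -1.7] w 59.9 q7 [ 0.06  0.57  0.14  1.65 -0.09  0.93 -1.34]
linear [ -1.2 142.3 102.7] yaw -0.002 rows 4.209011790467505
```

View pics/w13.png

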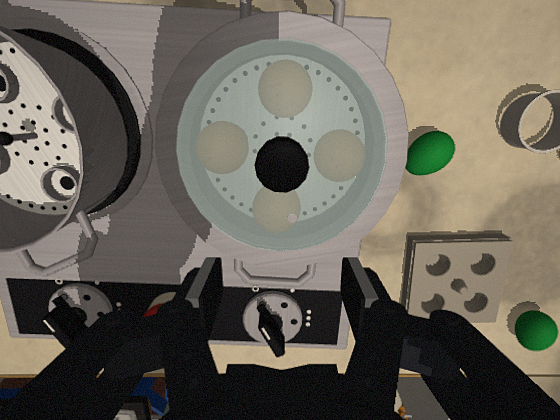

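```bash
cat > kn.py <<'E'
from h import *
import sys
cam=sys.argv[1]; cx,cy=float(sys.argv[2]),float(sys.argv[3])
im=shot(cam,sys.argv[4]);W=pts(im);Z=W[...,2]
m=(Z>80)&(Z<110)&(np.hypot(W[...,0]-cx,W[...,1]-cy)<35); p=W[m]
print(len(p),'zmax',np.percentile(p[:,2],[5,50,95,99]).round(1))
t=p[p[:,2]>np.percentile(p[:,2],90)-6][:,:2].astype(np.float32)
(c,s,a)=cv2.minAreaRect(t); print('rect',c,s,a,'mean',t.mean(0))
q=t-t.mean(0); _,_,v=np.linalg.svd(q,full_matrices=False); d=v[0]*np.sign(v[0][0]); print('axis ang',np.arctan2(d[1],d[0]), 'ext',np.ptp(q@d))
# collar
m=(Z>64)&(Z<72)&(np.hypot(W[...,0]-cx,W[...,1]-cy)<42); p=W[m]; 
if len(p)>20: lo,hi=np.percentile(p,[1,99],axis=0); print('collar',lo.round(1),hi.round(1),((lo+hi)/2).round(1),len(p))
E
python3 kn.py top 450 -112 t2.png
python3 - <<'E'
from h import *
plan([415,-113,190],-1.10)
E
```

```text
now 14.9 [ 595.2 -117.5  251.6] [ 3.137  0.    -1.572] f [ 0.3 -1.1 -0.6] w 59.7 q7 [ 0.06  0.58  0.14  1.65 -0.09  0.93 -1.34]
linear [ -4.3 179.9  62.4] yaw -0.472 rows 4.56709145032175Traceback (most recent call last):
  File "kn.py", line 6, in <module>
    print(len(p),'zmax',np.percentile(p[:,2],[5,50,95,99]).round(1))
                        ~~~~~~~~~~~~~^^^^^^^^^^^^^^^^^^^^^
    return _quantile_unchecked(
        a, q, axis, out, overwrite_input, method, keepdims, weights)
    return _ureduce(a,
                    func=_quantile_ureduce_func,
    ...<5 lines>...
                    overwrite_input=overwrite_input,
                    method=method)
    r = func(a, **kwargs)
    result = _quantile(arr,
                       quantiles=q,
    ...<2 lines>...
                       out=out,
                       weights=wgt)
    slices_having_nans = np.isnan(arr[-1, ...])
                                  ~~~^^^^^^^^^
IndexError: index -1 is out of bounds for axis 0 with size 0
```

>>> {"op": "step_arm", "data": {"linear": [[0,35,0],[0,75,0],[-2,115,10],[-4,150,30],[-4,180,50],[-4,180,62],[-4,180,62],[-4,180,62]], "yaw": [0,0,-0.12,-0.24,-0.36,-0.47,-0.47,-0.47], "gripper": [0,0,0,0,0,0,0,0]}}

```text
clock: 15.57
eef_pos: [421.0, -113.4, 189.3]
tool_rot: [-3.14, -0.001, -1.103]
force: [-0.1, -0.2, 0.1]
width: 42.5
```

```bash
python3 kn.py wrist 448 -112 w14.png
python3 - <<'E'
from h import *
plan([445,-113,190],-1.10)
E
```

```text
1043 zmax [91.7 94.4 95.7 96.1]
rect (440.41046142578125, -106.0951156616211) (45.462528228759766, 11.661069869995117) 27.494678497314453 mean [ 441.60532  -105.636116]
axis ang 0.48005927 ext 45.463287
collar [ 429.5 -117.9   64.2] [468.8 -89.2  71.8] [ 449.1 -103.6   68. ] 371
now 15.6167 [ 421.9 -113.4  189.7] [-3.139e+00 -2.000e-03 -1.103e+00] f [ 1.1 -0.  -0.4] w 42.8 q7 [ 0.2   0.44 -0.    2.16  0.    0.54 -0.91]
linear [ 10.1 -20.8  -0.3] yaw -0.003 rows 0.5538291351406462
```

View pics/w14.png

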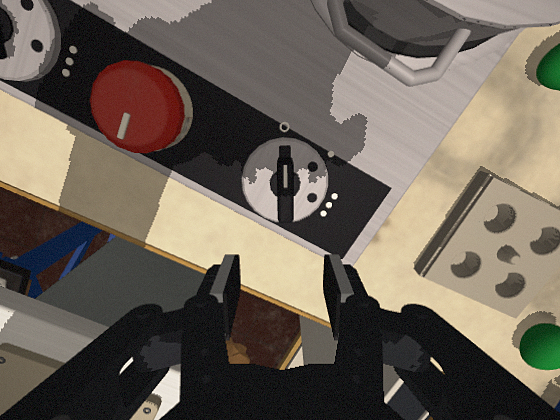

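```bash
python3 - <<'E'
from h import *
plan([440.4,-106.1,120],-1.091)
E
```

```text
now 15.6167 [ 421.9 -113.4  189.7] [-3.139e+00 -2.000e-03 -1.103e+00] f [ 1.1 -0.  -0.4] w 42.8 q7 [ 0.2   0.44 -0.    2.16  0.    0.54 -0.91]
linear [  1.7 -19.6  69.7] yaw -0.012 rows 1.7375247598812642
```

>>> {"op": "step_arm", "data": {"linear": [[2,-15,25],[2,-20,50],[2,-20,66],[2,-20,70],[2,-20,70],[2,-20,70]], "yaw": [-0.01,-0.01,-0.01,-0.01,-0.01,-0.01], "gripper": [0,0,0,0,0,0]}}

```text
clock: 16.12
eef_pos: [439.7, -105.9, 119.7]
tool_rot: [-3.14, -0.001, -1.091]
force: [1.2, -0.3, -0.3]
width: 42.7
```

```bash
python3 kn.py wrist 440 -106 w15.png
python3 - <<'E'
from h import *
plan([440.4,-106.1,93],-1.091)
E
```

```text
2696 zmax [ 89.5  94.8 108.3 109.7]
rect (439.5907287597656, -106.16099548339844) (22.629213333129883, 68.5938720703125) 27.64956283569336 mean [ 444.3108  -103.07224]
axis ang -1.0948044 ext 68.59578
collar [ 429.8 -117.8   64.1] [469.1 -89.1  71.8] [ 449.4 -103.5   68. ] 611
now 16.1667 [ 439.7 -106.   120. ] [-3.140e+00 -2.000e-03 -1.091e+00] f [-0.7 -0.2 -0. ] w 42.8 q7 [ 0.18  0.59 -0.    2.18  0.01  0.37 -0.92]
linear [ 0.4 -0.5 27. ] yaw 0.0 rows 0.6475601186765969
```

View pics/w15.png

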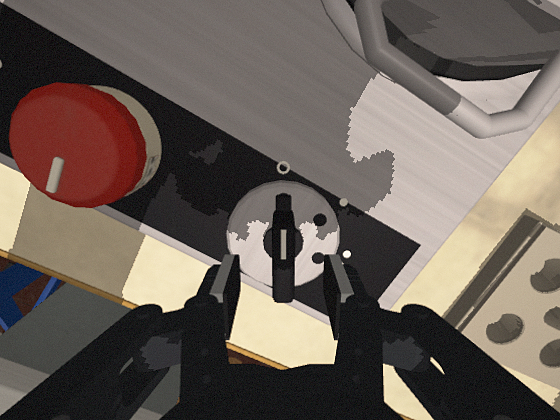

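>>> {"op": "step_arm", "data": {"linear": [[0,-0.5,12],[0,-0.5,22],[0,-0.5,27],[0,-0.5,27],[0,-0.5,27],[0,-0.5,27],[0,-0.5,27],[0,-0.5,27]], "yaw": [0,0,0,0,0,0,0,0], "gripper": [0,0,0,-0.4,-0.8,-1,-1,-1]}}

```text
clock: 16.83
eef_pos: [439.9, -106.5, 92.9]
tool_rot: [-3.14, -0.002, -1.091]
force: [0.5, -3.2, 5.6]
width: 11.1
```

```bash
python3 - <<'E'
from h import *
shot('wrist','w16.png')
plan([440.4,-106.1,93],-1.091)
E
```

```text
now 16.8833 [ 439.9 -106.5   92.9] [-3.140e+00 -2.000e-03 -1.091e+00] f [ 0.6 -4.   6.9] w 11.5 q7 [ 0.18  0.65 -0.    2.19  0.01  0.3  -0.92]
linear [-0.1 -0.6 -0.1] yaw -0.0 rows 0.014906610602846983
```

View pics/w16.png

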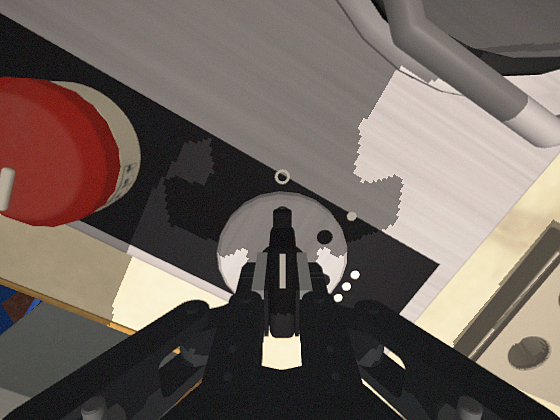

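>>> {"op": "step_arm", "data": {"linear": [[0,0,-3],[0,0,-6],[0,0,-9],[0,0,-9.5],[0,0,-9.5]], "yaw": [0,0,0,0,0], "gripper": [-1,-1,-1,-1,-1]}}

```text
clock: 17.3
eef_pos: [439.9, -106.4, 101.6]
tool_rot: [-3.14, -0.002, -1.091]
force: [1.8, -5.0, -7.8]
width: 11.2
```

```bash
python3 - <<'E'
from h import *
shot('wrist','w17.png')
plan([440.4,-106.1,102.5],-1.091-1.047)
E
```

```text
now 17.35 [ 439.9 -106.4  101.5] [-3.140e+00 -2.000e-03 -1.091e+00] f [ 2.  -5.2 -8.4] w 10.7 q7 [ 0.18  0.63 -0.    2.19  0.01  0.32 -0.92]
linear [-0.  -0.6 -1. ] yaw 1.047 rows 0.02883767096786027
```

View pics/w17.png

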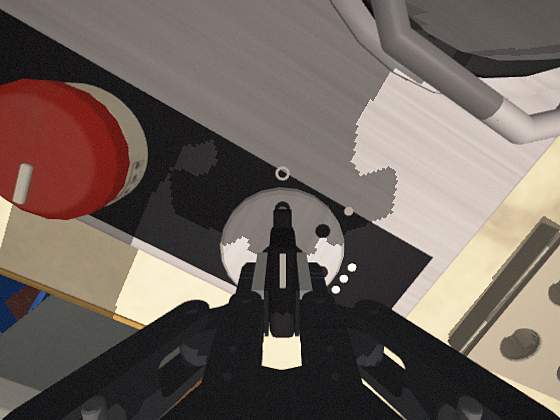

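>>> {"op": "step_arm", "data": {"linear": [[0,0,-0.5],[0,0,-0.5],[0,0,-0.5],[0,0,-0.5],[0,0,-0.5],[0,0,-0.5]], "yaw": [0.08,0.18,0.28,0.38,0.48,0.52], "gripper": [-1,-1,-1,-1,-1,-1]}}

```text
clock: 17.85
eef_pos: [439.9, -106.0, 101.8]
tool_rot: [-3.14, -0.001, -1.614]
force: [2.7, -4.3, -7.0]
width: 10.8
```

```bash
python3 - <<'E'
from h import *
shot('wrist','w18.png')
plan([439.9,-106.4,102.5],-1.091-1.047)
E
```

```text
now 17.9 [ 439.9 -106.   101.8] [-3.140e+00 -1.000e-03 -1.614e+00] f [ 2.8 -3.7 -8.6] w 10.8 q7 [ 0.1   0.63  0.11  2.19 -0.21  0.33 -1.23]
linear [ 0.4 -0.  -0.7] yaw 0.524 rows 0.019124952428597568
```

View pics/w18.png

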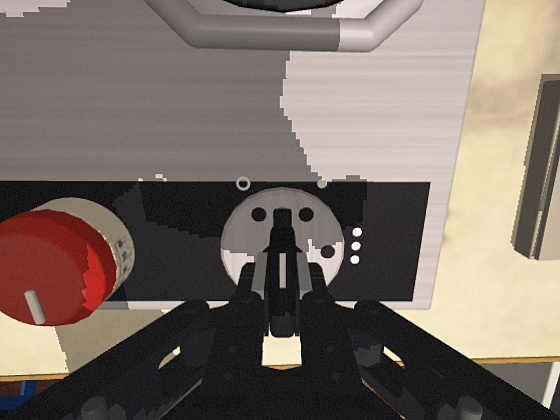

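Halfway: pointer at (282,215) between the off hole (258,214) and the simmer hole (306,214). Continue.

>>> {"op": "step_arm", "data": {"linear": [[0,0,0],[0,0,0],[0,0,0],[0,0,0],[0,0,0],[0,0,0],[0,0,0]], "yaw": [0.1,0.2,0.3,0.4,0.5,0.525,0.525], "gripper": [-1,-1,-1,-1,-1,-1,-1]}}

```text
clock: 18.48
eef_pos: [440.1, -105.6, 102.0]
tool_rot: [-3.139, 0.0, -2.133]
force: [5.3, -3.1, -8.0]
width: 11.2
```

```bash
python3 - <<'E'
from h import *
shot('wrist','w19.png')
plan([439.9,-106.4,93],-1.091-1.047)
E
```

```text
now 18.5333 [ 440.  -105.6  102. ] [-3.14   0.    -2.132] f [ 4.5 -3.5 -8.5] w 10.9 q7 [ 0.01  0.64  0.23  2.19 -0.42  0.35 -1.53]
linear [ 0.7 -0.3  9. ] yaw 0.006 rows 0.21601920441115713
```

View pics/w19.png

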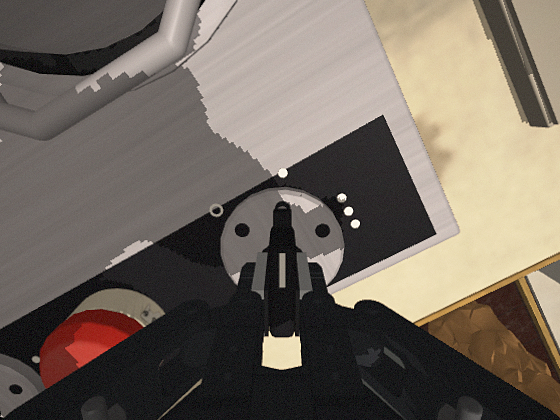

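>>> {"op": "step_arm", "data": {"linear": [[0,0,3],[0,0,6],[0,0,9],[0,0,9.5],[0,0,9.5]], "yaw": [0.005,0.005,0.005,0.005,0.005], "gripper": [-1,-1,-1,-1,-1]}}

```text
clock: 18.95
eef_pos: [440.0, -105.7, 92.9]
tool_rot: [-3.14, 0.001, -2.138]
force: [3.3, -2.1, -0.6]
width: 11.1
```

Down in the hole (height 92.9, no push-back). Release and rise.

>>> {"op": "step_arm", "data": {"linear": [[0,0,0],[0,0,0],[0,0,0],[0,0,-15],[0,0,-45],[0,0,-80],[0,0,-90],[0,0,-90]], "yaw": [0,0,0,0,0,0,0,0], "gripper": [-0.4,0,0,0,0,0,0.3,0.5]}}

```text
clock: 19.62
eef_pos: [439.7, -105.3, 184.7]
tool_rot: [-3.139, 0.002, -2.139]
force: [0.7, 0.3, -0.1]
width: 63.7
```

```bash
python3 kn.py wrist 440 -106 w20.png
python3 - <<'E'
from h import *
plan([445,11,185],-1.57)
E
```

```text
1038 zmax [89.9 94.3 95.6 96.1]
rect (440.45233154296875, -106.59638977050781) (11.736079216003418, 45.61118698120117) 58.00225830078125 mean [ 441.613   -107.51857]
axis ang -0.55865455 ext 45.610966
collar [ 429.  -126.    64.1] [467.3 -95.1  71.7] [ 448.2 -110.5   67.9] 352
now 19.6667 [ 438.9 -104.9  183.3] [-3.141e+00  1.000e-03 -2.139e+00] f [ 0.3 -0.1  0.6] w 64.2 q7 [-0.09  0.49  0.37  2.14 -0.33  0.56 -1.61]
linear [-101.    57.3   -1.6] yaw -0.569 rows 2.7839926053456607
```

View pics/w20.png

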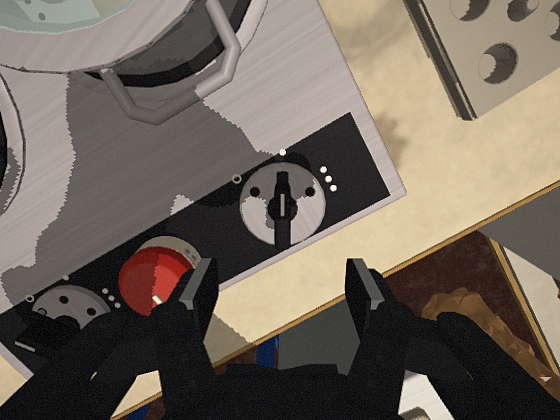

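```bash
python3 - <<'E'
from h import *
im=cams.get_image('wrist'); s=ctrl.read_state(); W=pts(im);Z=W[...,2]
R=Ro.from_euler('xyz',s['tool_rot']).as_matrix(); T=(W-s['eef_pos'])@R
for (a,b,c,d) in ((170,225,250,340),(340,390,250,340)):
    t=T[c:d,a:b].reshape(-1,3); t=t[(abs(t[:,2])<45)&(abs(t[:,0])<60)&(abs(t[:,1])<25)]
    print(len(t),np.percentile(t,[1,50,99],axis=0).round(1))
# timer
f=im['frame'].astype(int); m=(f[...,0]>1.8*f[...,1])&(f[...,0]>60)&(Z>85)&(Z<100); p=W[m]
m2=(f[...,0]>1.8*f[...,1])&(f[...,0]>60)&(Z>60)&(Z<100); q=W[m2]
print('timer now',len(p),np.percentile(p,[1,50,99],axis=0).round(1))
Wt=np.load('Wtop.npy');f=np.load('Ftop.npy').astype(int)
m=(f[...,0]>1.5*f[...,1])&(abs(Wt[...,0]-445)<45)&(abs(Wt[...,1]-10)<45)&(Wt[...,2]>75)
p=Wt[m]; print('top',np.percentile(p,[1,50,99],axis=0).round(1), cv2.minEnclosingCircle(p[p[:,2]>85][:,:2].astype(np.float32)))
# left knob
m=(Wt[...,2]>90)&(np.hypot(Wt[...,0]-452,Wt[...,1]-124)<32); p=Wt[m][:,:2].astype(np.float32); print('left knob',cv2.minAreaRect(p))
plan([415,13,190],-1.10)
E
```

```text
2998 [[-44.6 -16.3 -44.3]
 [-32.7  -9.9 -11.7]
 [-25.4  10.2  16.5]]
2804 [[ 25.9 -16.4 -44.3]
 [ 33.   -9.2 -10.8]
 [ 45.   10.2  16.4]]
timer now 2779 [[432.5 -16.7  85.2]
 [453.2   7.8  91.7]
 [473.1  34.1  93.5]]
top [[416.8 -16.6  81. ]
 [444.8  13.6  89.8]
 [472.7  39.4  97.5]] ((445.43963623046875, 12.109236717224121), 29.769678115844727)
left knob ((450.48992919921875, 123.6564712524414), (45.16474151611328, 11.376952171325684), 28.902551651000977)
now 19.7167 [ 438.3 -104.7  182.3] [ 3.14   0.    -2.139] f [0.2 0.3 0.1] w 63.8 q7 [-0.09  0.5   0.37  2.14 -0.33  0.56 -1.61]
linear [-86.7  83.   -7.5] yaw -1.039 rows 2.8842897048198157
```

>>> {"op": "step_arm", "data": {"linear": [[-30,28,-8],[-60,56,-8],[-86,83,-8],[-86,83,-8],[-86,83,-8],[-86,83,-8],[-86,83,-8],[-86,83,-8]], "yaw": [-0.12,-0.24,-0.36,-0.48,-0.6,-0.72,-0.84,-0.96], "gripper": [0.6,0.7,0.8,0.9,0.9,0.9,0.9,0.9]}}

```text
clock: 20.38
eef_pos: [413.9, 12.0, 189.1]
tool_rot: [3.138, 0.002, -1.173]
force: [0.7, -0.4, 0.2]
width: 81.2
```

>>> {"op": "step_arm", "data": {"linear": [[0,0,0],[0,0,0],[0,0,0]], "yaw": [-0.05,-0.08,-0.08], "gripper": [0.9,0.9,0.9]}}

```text
clock: 20.63
eef_pos: [414.4, 11.7, 189.4]
tool_rot: [3.139, 0.002, -1.1]
force: [-1.1, 0.2, -0.4]
width: 81.3
```

```bash
cat > ti.py <<'E'
from h import *
import sys
from scipy.optimize import least_squares
im=shot('wrist',sys.argv[1]);W=pts(im);Z=W[...,2]
f=im['frame'].astype(int); red=(f[...,0]>1.8*f[...,1])&(f[...,0]>60)&(abs(W[...,0]-445)<45)&(abs(W[...,1]-10)<45)
p=W[red&(Z>88)&(Z<97)]; print('top z',np.median(p[:,2]),len(p),p.min(0).round(1),p.max(0).round(1),cv2.minEnclosingCircle(p[:,:2].astype(np.float32)))
p=W[red&(Z>74)&(Z<88)]; 
if len(p)>50: print('side',len(p),least_squares(lambda c:np.hypot(*(p[:,:2]-c).T)-30,(445,10),loss='soft_l1').x)
plan([445,10,95],-1.10)
E
python3 ti.py w21.png
```

```text
top z 91.89822294795717 4086 [418.5 -15.2  88. ] [472.7  39.1  95. ] ((445.3179016113281, 12.80009937286377), 28.37734603881836)
side 938 [444.62260747  11.16843513]
now 20.6833 [414.6  11.6 189.6] [ 3.140e+00  1.000e-03 -1.101e+00] f [0.4 0.7 0.1] w 81.1 q7 [-0.16  0.42  0.09  2.21 -0.08  0.52 -1.11]
linear [ 15.3 -26.5  94.6] yaw -0.001 rows 2.3839638755074177
```

View pics/w21.png

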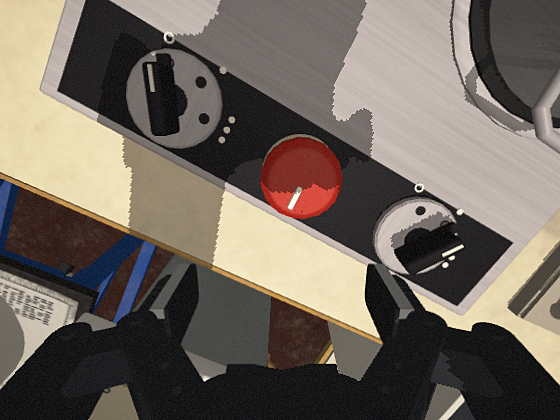

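```bash
python3 - <<'E'
from h import *
plan([445.2,12.2,130],-1.10)
E
```

```text
now 20.6833 [414.6  11.6 189.6] [ 3.140e+00  1.000e-03 -1.101e+00] f [0.4 0.7 0.1] w 81.1 q7 [-0.16  0.42  0.09  2.21 -0.08  0.52 -1.11]
linear [ 13.4 -27.6  59.6] yaw -0.001 rows 1.6073498797728087
```

>>> {"op": "step_arm", "data": {"linear": [[8,-16,20],[13,-27.5,40],[13,-27.5,55],[13,-27.5,60],[13,-27.5,60],[13,-27.5,60]], "yaw": [0,0,0,0,0,0], "gripper": [0.9,0.9,0.9,0.9,0.9,0.9]}}

```text
clock: 21.18
eef_pos: [445.1, 12.5, 130.4]
tool_rot: [3.14, 0.0, -1.101]
force: [0.6, 0.1, 0.0]
width: 81.2
```

```bash
python3 ti.py w22.png
python3 - <<'E'
from h import *
plan([445.2,12.2,95],-1.10)
E
```

```text
top z 91.93059395614762 6065 [418.7 -15.1  88. ] [473.   39.1  94.3] ((445.9793701171875, 11.761124610900879), 27.538192749023438)
side 1673 [444.56716577  11.28299045]
now 21.2333 [445.6  12.5 130.9] [ 3.142 -0.    -1.1  ] f [ 0.3 -0.1  0.2] w 81.3 q7 [-0.14  0.57  0.07  2.19 -0.1   0.39 -1.09]
linear [ 2.   1.7 35.9] yaw -0.0 rows 0.8628423531337318
now 21.2333 [445.6  12.5 130.9] [ 3.142 -0.    -1.1  ] f [ 0.3 -0.1  0.2] w 81.3 q7 [-0.14  0.57  0.07  2.19 -0.1   0.39 -1.09]
linear [ 0.1  0.5 35.9] yaw -0.0 rows 0.8606816464278195
```

View pics/w22.png

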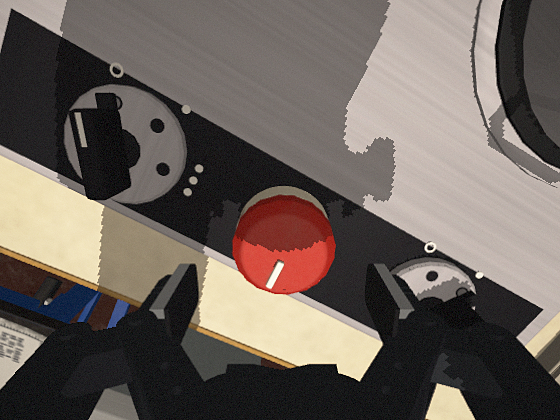

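>>> {"op": "step_arm", "data": {"linear": [[0,0.5,15],[0,0.5,30],[0,0.5,36],[0,0.5,36],[0,0.5,36],[0,0.5,36],[0,0.5,36]], "yaw": [0,0,0,0,0,0,0], "gripper": [0.9,0.9,0.9,0.6,0.3,0.2,0.2]}}

```text
clock: 21.82
eef_pos: [446.0, 11.5, 95.9]
tool_rot: [-3.14, -0.002, -1.101]
force: [-1.4, -2.4, 5.8]
width: 56.9
```

```bash
python3 - <<'E'
from h import *
shot('wrist','w23.png')
plan([445.2,12.2,95],-1.10-1.047)
E
```

```text
now 21.8667 [446.   11.5  95.9] [-3.140e+00 -2.000e-03 -1.101e+00] f [ 0.1 -2.5  5.2] w 57.1 q7 [-0.13  0.64  0.05  2.21 -0.11  0.3  -1.08]
linear [-1.   0.4  0.9] yaw 1.046 rows 0.033317537217597774
```

View pics/w23.png

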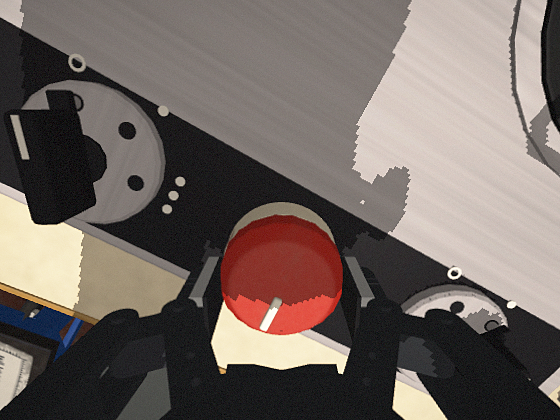

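>>> {"op": "step_arm", "data": {"linear": [[0,0,0],[0,0,0],[0,0,0],[0,0,0],[0,0,0],[0,0,0]], "yaw": [0.08,0.18,0.28,0.38,0.48,0.52], "gripper": [0.2,0.2,0.2,0.2,0.2,0.2]}}

```text
clock: 22.37
eef_pos: [445.9, 11.5, 95.9]
tool_rot: [-3.139, -0.0, -1.625]
force: [-1.2, -1.9, 5.2]
width: 57.2
```

>>> {"op": "step_arm", "data": {"linear": [[0,0,0],[0,0,0],[0,0,0],[0,0,0],[0,0,0],[0,0,0],[0,0,0]], "yaw": [0.1,0.2,0.3,0.4,0.5,0.53,0.53], "gripper": [0.2,0.2,0.2,0.2,0.2,0.2,0.2]}}

```text
clock: 22.95
eef_pos: [445.8, 11.6, 95.9]
tool_rot: [-3.14, 0.001, -2.153]
force: [-1.4, -3.5, 6.4]
width: 56.8
```

```bash
python3 - <<'E'
from h import *
shot('wrist','w24.png')
plan([445.2,12.2,95],-1.10-1.047)
E
```

```text
now 23.0 [445.8  11.5  95.9] [-3.140e+00  1.000e-03 -2.151e+00] f [-1.2 -3.2  6.5] w 57.1 q7 [-0.28  0.66  0.28  2.21 -0.54  0.33 -1.69]
linear [-0.2  0.9  0.9] yaw -0.004 rows 0.03102734222474514
```

View pics/w24.png

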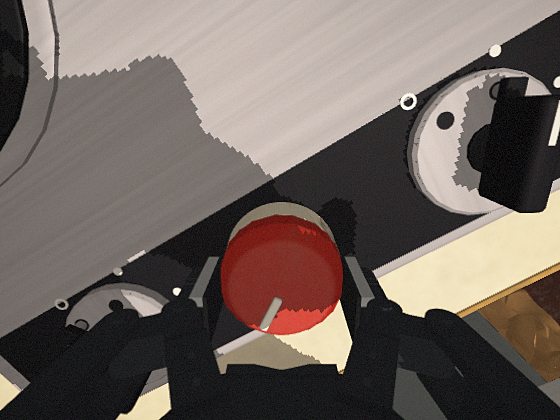

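Line stayed fixed in the gripper frame, so the dial turned with it. Release, rise, withdraw.

>>> {"op": "step_arm", "data": {"linear": [[0,0,0],[0,0,0],[0,0,0],[0,0,0],[0,0,-20],[0,0,-55],[0,0,-90],[0,0,-120]], "yaw": [0,0,0,0,0,0,0,0], "gripper": [0.5,0.9,0.9,0.9,0.9,0.9,0.9,0.9]}}

```text
clock: 23.67
eef_pos: [445.2, 12.2, 216.2]
tool_rot: [3.142, -0.0, -2.15]
force: [1.0, 0.7, 0.1]
width: 81.1
```

>>> {"op": "step_arm", "data": {"linear": [[0,10,-20],[0,20,-30],[0,20,-30],[0,20,-30]], "yaw": [0,0,0,0], "gripper": [0.9,0.9,0.9,0.9]}}

```text
clock: 24.0
eef_pos: [428.7, 23.9, 244.7]
tool_rot: [-3.141, 0.001, -2.148]
force: [0.5, 0.3, -0.6]
width: 81.2
```

```bash
python3 kn.py wrist 440 -106 w25.png; python3 - <<'E'
from h import *
im=shot('scene','s3.png'); shot('top','t3.png')
W=pts(im);Z=W[...,2]
m=(Z>188)&(Z<206)&(np.hypot(W[...,0]-650,W[...,1]+117)<22); p=W[m]; print('lid knob',p.min(0),p.max(0))
plan([445,12,250])
E
```

```text
1099 zmax [82.6 94.2 95.7 96.2]
rect (440.41357421875, -105.75155639648438) (12.289653778076172, 45.68269348144531) 58.56537628173828 mean [ 441.2793  -105.42924]
axis ang -0.5636268 ext 45.625027
collar [ 426.7 -124.6   64.1] [467.5 -91.3  71.9] [ 447.1 -108.    68. ] 332
lid knob [ 632.25228456 -136.21204037  188.0021471 ] [ 666.44959728 -105.42520245  201.36932428]
now 24.15 [428.6  23.  243.6] [ 3.141e+00 -1.000e-03 -2.150e+00] f [0.5 0.9 0.2] w 81.4 q7 [-0.54  0.38  0.57  2.12 -0.31  0.71 -1.92]
linear [  0.2 -19.8  -6.4] yaw 0 rows 0.49856840593931157
```

View pics/w25.png

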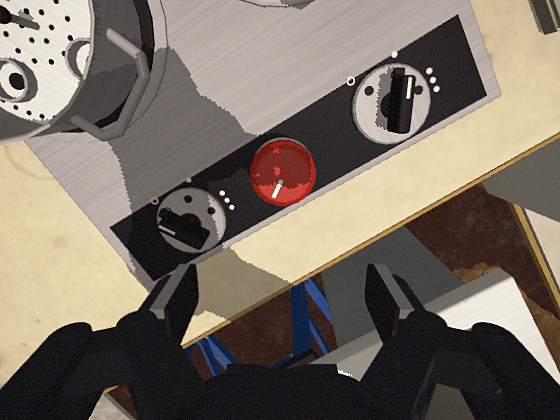

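View pics/s3.png

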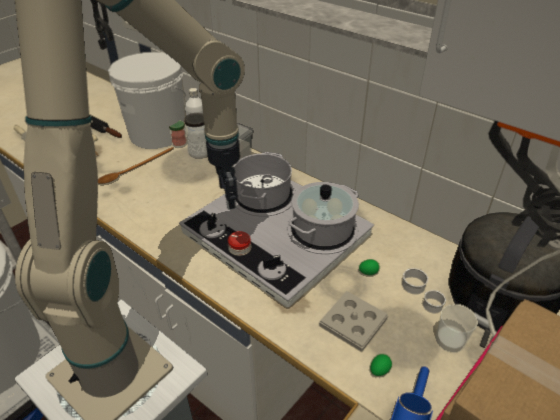

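```bash
python3 - <<'E'
from h import *
print(ctrl.finish_job())
E
```

```text
the job is handed in; nothing more can be done
None
```

The job is done and handed in after about 24 s. Finishing returned no verdict, so what follows comes from my own camera and position checks.

- **Egg:** the last egg stands in the free cup of the right-hand pan. I measured it about 1 mm from centre, at the same height as the other three.
- **Lid:** it lies home on that pan. Right after release its knob centre was within about 1 mm of the pan's centre and its top at the expected height. The last scene picture still shows it there, and its position agrees to about 4 mm.
- **Ring knob:** the right knob turned from 0.48 to −0.56 rad, about 1.04 rad clockwise. Its top is back at the starting height of 96 mm, so it is down in the simmer hole. The left knob and the empty pan were not touched.
- **Timer:** I turned it 1.05 rad clockwise. I did not measure the dial's angle separately. I took it from the gripper's turn and from the white line keeping its place relative to the fingers, both in the grip and after letting go.

No check failed. The cameras disagreed by 2 to 4 mm on the pan and knob positions. The arm was clear of everything when I handed in.

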